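Set the stabiliser foot of a solvent bottle stand

TASK

Swing the bottle stand's blue stabiliser arm out to its stop, towards the robot, then screw its foot down with the black knob (clockwise seen from above) until the foot just bears on the metal plate below: a light but firm contact of some 5 to 15 N, never pressing hard or jacking the stand up. Let go, and leave the stand where it is and the reagent bottle, blue cap and timer undisturbed.

Things in the scene. Friction and masses are not known exactly. Their poses are not given: they have to be found in the camera images.
- stand: white bottle stand (11.6 kg in all, loose, on four rubber feet): a tray 180 x 240 mm (x, y), rim 58 mm high, with two bottles about 225 mm high; origin at bench level under the tray's centre; its -x points to the front, z up
- hinge (a point): upright hinge axis of the stabiliser arm, at bench level, at x = -125, y = 0 mm of the stand; the arm's end sits there between two steel cheeks (44 mm wide, up to 62.5 mm above the bench), x -138 to -88 mm of the stand. Frame as the stand's
- stabiliser (a joint): angle of the stabiliser arm about its upright hinge: 0 = folded, 1.2 rad = at its stop, straight out along the stand's -x; it grows clockwise seen from above (folded, the arm points to the stand's front right, towards -y), and starts between 0 and 0.3. The hinge is stiff (0.5 N m) and stays where it is left
- bar_grip (a point): top of the stabiliser arm, a blue bar 16 mm wide, 14 mm high (z 41 to 55 mm above the bench), 58 mm from the hinge axis; its x axis points along the arm to the hinge, y across. The bar is bare from 25 to 90 mm from the hinge; it can be pinched across from above or pushed
- knob_grip (a point): centre of the black ribbed knob (43 mm across, 28 mm high, z 59 to 87 mm above the bench) on the arm's end, 115 mm from the hinge axis. It turns in place about its upright axis, clockwise seen from above to drive the foot down. Under it lies the arm's round end, 42 mm across, top at 55 mm with a 4 mm collar
- knob_top (a point): centre of the knob's top face, 87 mm above the bench; the spindle (10 mm thick, does not turn) stands 20 mm out of it at first. Thread: 30 mm a turn (4.77 mm per rad). The knob takes 0.12 N m to turn free, either way; each newton under the foot pushes it back counterclockwise with 0.0048 N m, seen best against readings taken alike, at rest, before the touch. Let go, it stays
- foot: grey rubber foot, a disc 30 mm across; origin at the centre of its underside, 11.5 mm above the bench at the start. With the arm out it stands over a fixed aluminium plate, 90 x 90 mm, its top anywhere from 3 to 8 mm above the bench: find the touch by feel. The rubber gives 1 mm per 10 N, so the force grows by 48 N per rad of the knob. Right: 1.5 to 18 N; above 24 N is too hard
- reagent_bottle: small amber reagent bottle with black cap, 46 x 46 x 98 mm, loose, origin at the centre of its underside
- blue_cap: blue screw cap, 53 mm across, 30 mm high, loose, origin at the centre of its underside
- timer: white timer, 62 x 62 x 19 mm, loose, origin at the centre of its underside

How it is judged (in metres and radians):
On the way, in this order (a step that is already met when the one before it is completed fails the run):
1. the stabiliser arm is swung out to its stop (value of joint stabiliser above 1.14 rad), for 0.2 s.
2. the foot bears on the plate (contact force between foot and anything else above 1.5 N), for 0.2 s.
At the end, for the whole second after the job is handed in: The arm is within 0.06 rad of its stop, the foot bears on the plate with 1.5 to 18 N, the stand stands level (within 0.01 rad), at rest and within 15 mm of where it stood, and all is released (value of joint stabiliser above 1.14 rad and contact force between foot and anything else between 1.5 and 18 N and distance of stand from where it was at the start of the episode below 0.015 m and angle between stand's own z axis and vertical below 0.01 rad and linear speed of stand below 0.01 m/s); the robot touches nothing.
It fails at once if the foot is driven against the plate with more than 24 N (contact force between foot and anything else above 24 N).
It fails at once if the stand is lifted or tipped (angle between stand's own z axis and vertical above 0.03 rad).
It fails at once if a bystander (reagent bottle, blue cap, timer) is displaced by over 20 mm (distance of any of reagent_bottle, blue_cap, timer from where it was at the start of the episode above 0.02 m).
It also fails if it takes over 72 s, if anything falls off the work surface, if the arm or the gripper's body presses on something with over 40 N, if the wrist force passes 120 N, or if a joint passes its speed limit or range.

ROBOT

A 7-joint arm with a two-finger parallel gripper is mounted at the origin on a cart in front of the work surface, level with it; the furniture and walls round the work are solid. World frame = base frame: x ahead of the robot, y to its left, z up, the work surface at z = 0. Lengths are in mm, angles in rad, forces in N, time in s.
With the tool pointing down it reaches from about 400 to 925 mm from the base axis. Payload 4.1 kg.
Tool frame: the origin (TCP) lies midway between the tips of the shut fingers; the grasp point (between the pads) lies 19 mm behind it; z points along the fingers, y is the line along which they close (so a half turn about z gives the same grasp; the last joint's range is limited). The gripper opens to 85 mm and grips with 20 to 120 N. Pads are 22 mm wide; open, the fingers measure 114 mm over their backs; the gripper's body (76 mm by 85 mm) begins 54 mm behind the grasp point. The pads swing forward as they close: fully open they stand 13 mm farther back than shut.
Start: joints at [-1.249, 0.398, 0.045, 1.537, -0.019, 1.207, -0.051], TCP at [265.503, 593.34, 231.347] pointing down, gripper open.
Joint ranges: [-2.82, 2.82], [-0.49, 2.23], [-1.37, 1.46], [0, 2.46], [-1.36, 4.5], [0.23, 2], [-2.94, 2.94]. Speed limits (rad/s): [2.57, 2.57, 3.14, 3.14, 3.14, 3.14, 3.14].

INTERFACE

Orientations are given as a rotation vector (axis times angle).
In Python, from cell import r gives the robot as it stands.
- The arm moves only by the tool move_arm, never from a script. Its argument "rows" is a list of rows, each a list of 5 numbers: the opening, from 0 (shut) to 1 (fully open), then the shift along the tool's x, y, z normalised to -1 to 1, where 1 is 0.4 m, then the turn about the tool's z normalised to -1 to 1, where 1 is 45 degrees. A call has exactly 8 rows; each row shifts and turns the commanded pose from where the row before left it, along the tool's axes as they then stand; what a row does not reach is not made up. A row lasts 1/12 s, in which the tool goes at most 41.7 mm and 7.16 degrees, less where a joint would pass 70% of its speed; a pose out of reach is approached as far as the arm can. A call with a number of a shift or a turn outside -1 to 1 is refused whole. A call with a gripper value outside its range is refused whole. The fingers move at their own pace and stop on an object; the grip force is fixed at half the most. Time passes only in rows, so rows that do not move let the fingers close, or fill a call up. It gives the time, the measured TCP pose, the force, the opening and the grip force at its end, in the units of the state.
- r.state(): the state, without advancing time (a new reading comes with each control period).
- r.snapshot(name): name is "scene" or "top" or "wrist"; returns (picture, depth): 480x640x3 uint8, blue, green, red; 480x640 float32, mm along the optical axis (not along the pixel's ray), 0 where there is no reading.
- r.camera_info(name): a dict with "fx", "fy", "cx", "cy" (pixels), "k1" (the pictures are not rectified: a ray, as slopes to the right and down, at radius r is drawn at 1 + k1 r^2 times it, then the intrinsics apply), "view" (4x4, takes a point from world to camera coordinates). Camera axes: x right, y up, looking along -z (the intrinsics and any distortion apply to the point x, -y, -z); pixel columns grow to the right and rows downward; lengths in mm; the calibration is good to about 2 mm. A picture is of the moment at which its call begins: read the wrist's pose just before it. camera_info takes no time and is no camera call; for the wrist camera it gives the pose at the moment of the call.
- r.close_job(): hands the job in; it is judged then, once.
The state is a dict: "time": time; "q": joint angles; "dq": joint speeds; "tau": joint torques, N m; "eef_pos": TCP position; "eef_rot": TCP orientation; "force": force on the tool from outside, world axes, zero at the start; "ft_torque": the same for the moment, N m; "gripper_width": finger opening in mm; "grasp_force": force on a finger pad.
Only numpy, scipy, OpenCV 4.12 (cv2) and the standard library are available. Lean on these libraries where they do the work, as an engineer would, in place of code of your own. Each camera call takes 0.05 s, during which the arm holds its last target. There are 200 camera calls.

## Working session

There is one attempt and no reset: what is moved stays moved. The work goes in short steps, Python scripts to look and compute and a tool call to move; the robot and the scene stay as the last step left them, time stands still between calls to the robot, and variables do not carry over. Pictures are saved under pics/ and viewed, at most 10 in all, crops included, and the job is handed in when it is done.

Besides the shell and the picture viewer there is one more tool, called after "Emit:" by a JSON object that holds its "api" and its "payload". move_arm: Moves the arm, as the interface text tells. Its arguments: {"type":"object","properties":{"rows":{"type":"array","items":{"type":"array","items":{"type":"number"}}}},"required":["rows"]}

```bash
ls; mkdir -p pics
cat > h.py <<'E'
import numpy as np, cv2
from cell import r
def px2w(info,u,v,z=None,d=None):
    K=np.array([[info['fx'],0,info['cx']],[0,info['fy'],info['cy']],[0,0,1.]])
    p=cv2.undistortPoints(np.array([[[u,v]]],float),K,np.array([info['k1'],0,0,0.]))[0,0]
    T=np.linalg.inv(np.array(info['view'])); ray=T[:3,:3]@np.array([p[0],-p[1],-1.]); o=T[:3,3]
    s=d if d is not None else (z-o[2])/ray[2]
    return o+s*ray
E
python3 - <<'E'
from h import *
for n in("scene","top"):
    im,d=r.snapshot(n); cv2.imwrite(f'pics/{n}0.png',im); np.save(f'pics/{n}0.npy',d)
s=r.state(); print(s)
print(r.camera_info('top'))
E
```

```text
pics
{'time': 0.1, 'q': array([-1.24898687,  0.39914644,  0.04503228,  1.53773353, -0.0187373 ,
        1.20690894, -0.05074312]), 'dq': array([-0.00022003, -0.00146786,  0.00126758, -0.0028044 , -0.00182811,
        0.00158796,  0.00112845]), 'tau': array([ 3.96517804e-03, -4.76257110e+01,  1.37052432e+00, -2.54949671e+01,
        1.19919670e-02,  5.01407543e-03, -4.76398014e-06]), 'eef_pos': array([265.25837553, 592.79498936, 230.35800773]), 'eef_rot': array([-6.55988268e-01, -3.07204963e+00,  2.75120160e-03]), 'force': array([0.32900368, 0.31210594, 0.03061427]), 'ft_torque': array([-0.00898295,  0.05029672,  0.01648917]), 'grasp_force': 0.0, 'gripper_width': 85.06858153145497}
{'fx': 534.4783004629154, 'fy': 534.4783004629154, 'cx': 326.98191733476466, 'cy': 243.3700388991931, 'k1': -0.05533102749601926, 'view': array([[ 1.56367173e-02, -9.99869832e-01,  3.97657039e-03,
         1.19964749e+01],
       [ 9.86608895e-01,  1.60748533e-02,  1.62309847e-01,
        -6.29271008e+02],
       [-1.62352642e-01,  1.38532653e-03,  9.86731828e-01,
        -8.52280779e+02],
       [ 0.00000000e+00,  0.00000000e+00,  0.00000000e+00,
         1.00000000e+00]])}
```

View pics/top0.png

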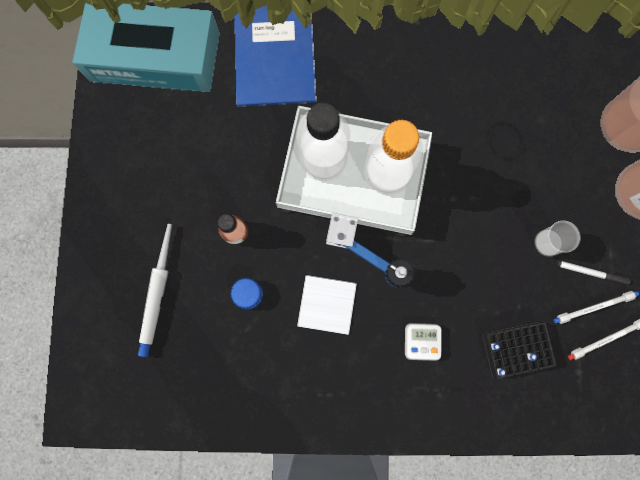

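View pics/scene0.png

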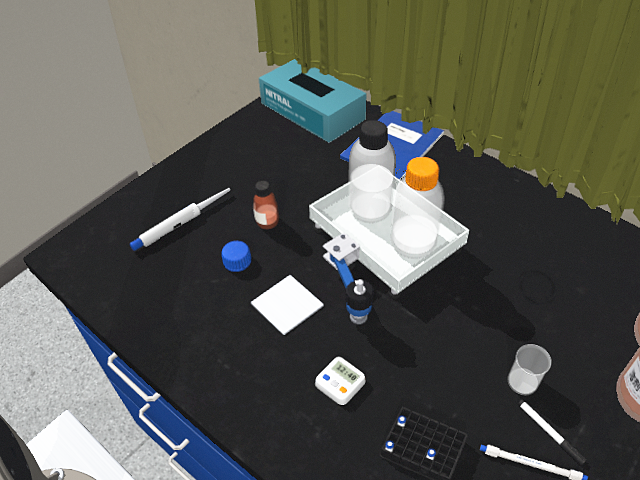

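The top view shows the tray at about (355,168), the cheeks at (341,231), the bar from (350,245) to (388,267), the knob at (400,271), the plate at (327,305) and the timer at (423,342). I'll enlarge the region to read it more closely.

Run:
```python
import cv2
im=cv2.imread('pics/top0.png'); cv2.imwrite('pics/crop0.png',cv2.resize(im[195:345,270:470],None,fx=4,fy=4,interpolation=cv2.INTER_CUBIC))
```

```text
(no output)
```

View pics/crop0.png

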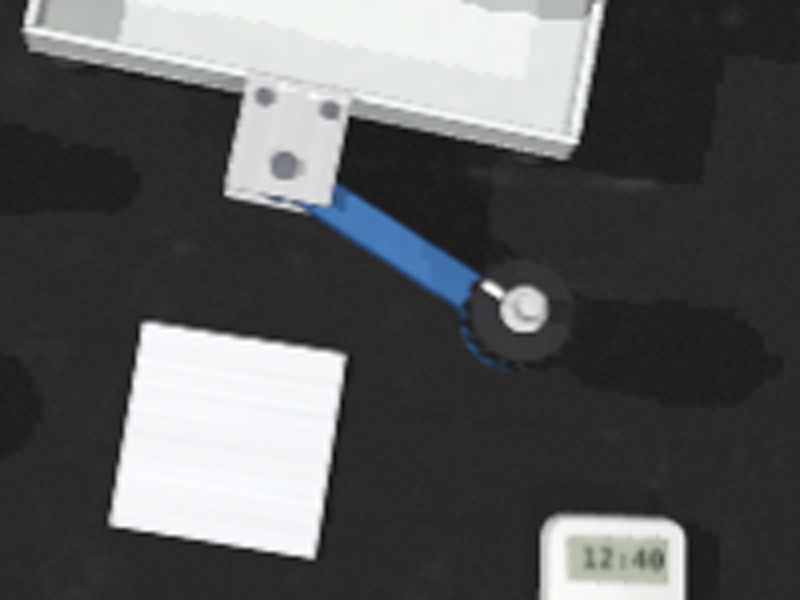

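Run:
```python
from h import *
i=r.camera_info('top')
c=lambda x,y:(270+(x-1.5)/4,195+(y-1.5)/4)
P={}
for n,x,y,z in[('hinge',285,165,63.5),('knob',520,308,87),('spin',527,309,107),('rimL',28,32,58),('rimR',570,150,58),('p1',147,322,5),('p2',346,353,5),('p3',315,557,5),('p4',110,525,5),('timer',613,588,19)]:
    P[n]=px2w(i,*c(x,y),z=z); print(n,P[n].round(1))
h=P['hinge'][:2]; 
for k in('knob','spin'):
    d=P[k][:2]-h; print(k,np.hypot(*d),np.degrees(np.arctan2(d[1],d[0])))
d=P['rimL']-P['rimR'];print(np.hypot(*d[:2]),np.degrees(np.arctan2(d[1],d[0]))-90)
pc=np.mean([P[f'p{k}'] for k in(1,2,3,4)],0)[:2]; d=pc-h; print('plate',pc,np.hypot(*d),np.degrees(np.arctan2(d[1],d[0])))
d=P['p1']-P['p2'];print(np.hypot(*d[:2]),np.degrees(np.arctan2(d[1],d[0]))-90)
print(r.state()['eef_pos'])
import scipy.spatial.transform as t
print(t.Rotation.from_rotvec(r.state()['eef_rot']).as_matrix().round(3))
print(px2w(i,232,228,z=90),px2w(i,247,293,z=30), px2w(i,323,122,z=225),px2w(i,400,140,z=225))
```

```text
hinge [640.1  -1.   63.5]
knob [578.9 -95.7  87. ]
spin [576.3 -95.7 107. ]
rimL [696.7 108.8  58. ]
rimR [ 649.5 -121.3   58. ]
p1 [579.4  57.4   5. ]
p2 [567.1 -30.4   5. ]
p3 [478.2 -17.6   5. ]
p4 [490.6  71.6   5. ]
timer [ 466.9 -144.4   19. ]
knob 112.78746121643304 -122.85442598405866
spin 114.20756020526034 -123.96028443517552
234.8699354320784 -11.601929892717763
plate [528.81350564  20.24358878] 113.27283560507254 169.20598242135233
88.61072513142832 -7.967003074515318
[265.25837553 592.79498936 230.35800773]
[[-0.913  0.408 -0.001]
 [ 0.408  0.913 -0.002]
 [-0.    -0.002 -1.   ]]
[645.46815099 177.00454944  90.        ] [544.44081013 157.18899876  30.        ] [774.80552598  30.65922693 225.        ] [749.97693658 -78.46707723 225.        ]
```

The readings agree with the given sizes. The hinge is at (640,-1) and the knob at (578,-96), 113–115 mm from it. The arm points along 236.6°, so the stop is near 168.4°, and the plate lies that way too. The plan is to put the open fingers around the knob, push it round the arc with the rear finger, then close and screw.

```bash
cat >> h.py <<'E'
from scipy.spatial.transform import Rotation as Ro
def pose():
    s=r.state(); R=Ro.from_rotvec(s['eef_rot']).as_matrix()
    return s['eef_pos'],np.degrees(np.arctan2(R[1,1],R[0,1]))
def plan(wps,op,start=None):
    """wps: (x,y,z,ydir,nrows); tool down, y at ydir, x at ydir+90"""
    p,a=start or pose(); p=np.array(p,float); k=0
    for *t,b,n in wps:
        dp=(np.array(t)-p)/n; da=((b-a+180)%360-180)/n
        for j in range(n):
            c,s=np.cos(np.radians(a)),np.sin(np.radians(a))
            l=np.array([-s*dp[0]+c*dp[1], c*dp[0]+s*dp[1], -dp[2]])/400
            print([op]+[round(float(v),3) for v in l]+[round(-da/45,3)],end=',\n' if k%8==7 else ','); k+=1; a+=da; 
        p=np.array(t,float)
    print()
E
python3 - <<'E'
from h import *
print(pose()); plan([(579,-96,150,140,24)],1)
E
```

```text
(array([265.25837553, 592.79498936, 230.35800773]), np.float64(65.89280878413946))
[1, -0.059, -0.052, 0.008, np.float64(-0.069)],[1, -0.056, -0.055, 0.008, np.float64(-0.069)],[1, -0.053, -0.058, 0.008, np.float64(-0.069)],[1, -0.05, -0.061, 0.008, np.float64(-0.069)],[1, -0.047, -0.064, 0.008, np.float64(-0.069)],[1, -0.043, -0.066, 0.008, np.float64(-0.069)],[1, -0.04, -0.068, 0.008, np.float64(-0.069)],[1, -0.036, -0.07, 0.008, np.float64(-0.069)],
[1, -0.032, -0.072, 0.008, np.float64(-0.069)],[1, -0.028, -0.074, 0.008, np.float64(-0.069)],[1, -0.024, -0.075, 0.008, np.float64(-0.069)],[1, -0.02, -0.076, 0.008, np.float64(-0.069)],[1, -0.016, -0.077, 0.008, np.float64(-0.069)],[1, -0.012, -0.078, 0.008, np.float64(-0.069)],[1, -0.007, -0.078, 0.008, np.float64(-0.069)],[1, -0.003, -0.079, 0.008, np.float64(-0.069)],
[1, 0.001, -0.079, 0.008, np.float64(-0.069)],[1, 0.005, -0.079, 0.008, np.float64(-0.069)],[1, 0.01, -0.078, 0.008, np.float64(-0.069)],[1, 0.014, -0.078, 0.008, np.float64(-0.069)],[1, 0.018, -0.077, 0.008, np.float64(-0.069)],[1, 0.022, -0.076, 0.008, np.float64(-0.069)],[1, 0.026, -0.074, 0.008, np.float64(-0.069)],[1, 0.03, -0.073, 0.008, np.float64(-0.069)],
```

Emit:
{"api": "move_arm", "payload": {"rows": [[1, -0.059, -0.052, 0.008, -0.069], [1, -0.056, -0.055, 0.008, -0.069], [1, -0.053, -0.058, 0.008, -0.069], [1, -0.05, -0.061, 0.008, -0.069], [1, -0.047, -0.064, 0.008, -0.069], [1, -0.043, -0.066, 0.008, -0.069], [1, -0.04, -0.068, 0.008, -0.069], [1, -0.036, -0.07, 0.008, -0.069]]}}

```text
time: 0.77
eef_pos: [370.8, 362.4, 205.2]
eef_rot: [0.025, -3.141, 0.001]
force: [0.8, 0.2, 0.6]
gripper_width: 84.9
grasp_force: 0.0
```

Emit:
{"api": "move_arm", "payload": {"rows": [[1, -0.032, -0.072, 0.008, -0.069], [1, -0.028, -0.074, 0.008, -0.069], [1, -0.024, -0.075, 0.008, -0.069], [1, -0.02, -0.076, 0.008, -0.069], [1, -0.016, -0.077, 0.008, -0.069], [1, -0.012, -0.078, 0.008, -0.069], [1, -0.007, -0.078, 0.008, -0.069], [1, -0.003, -0.079, 0.008, -0.069]]}}

```text
time: 1.43
eef_pos: [476.1, 133.7, 179.8]
eef_rot: [0.7, -3.062, -0.0]
force: [0.0, 0.5, 0.7]
gripper_width: 85.3
grasp_force: 0.0
```

Emit:
{"api": "move_arm", "payload": {"rows": [[1, 0.001, -0.079, 0.008, -0.069], [1, 0.005, -0.079, 0.008, -0.069], [1, 0.01, -0.078, 0.008, -0.069], [1, 0.014, -0.078, 0.008, -0.069], [1, 0.018, -0.077, 0.008, -0.069], [1, 0.022, -0.076, 0.008, -0.069], [1, 0.026, -0.074, 0.008, -0.069], [1, 0.03, -0.073, 0.008, -0.069]]}}

```text
time: 2.1
eef_pos: [582.2, -95.4, 153.9]
eef_rot: [1.342, -2.84, -0.001]
force: [0.4, 0.0, 0.2]
gripper_width: 85.2
grasp_force: 0.0
```

Run:
```python
from h import *
im,d=r.snapshot('wrist'); cv2.imwrite('pics/w1.png',im); 
import pickle; pickle.dump(r.camera_info('wrist'),open('pics/w1.pkl','wb'))
s=r.state(); print(pose(),s['q'].round(2),s['force'].round(2),s['ft_torque'].round(3),s['time'])
```

```text
(array([ 583.85811972, -103.80148972,  153.72677863]), np.float64(140.23050592340257)) [-0.13  0.38  0.29  1.77 -0.12  1.01  2.65] [ 3.82 -5.35  1.01] [-0.393 -0.168 -0.003] 2.15
```

View pics/w1.png

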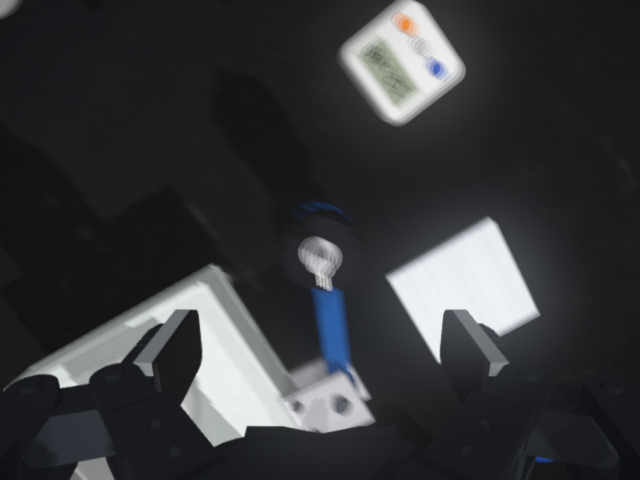

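The wrist view is slightly blurred by settling. It shows the knob at (318,250), midway between the fingers, with the bar running down to the cheeks and the way down clear. I'll descend around the knob and narrow the fingers.

Run:
```python
from h import *
print(pose()); i=__import__('pickle').load(open('pics/w1.pkl','rb'));print(px2w(i,318,250,z=87))
c=((579,-96,150),140); plan([(579,-96,57,140,8)],1)
```

```text
(array([ 583.85811972, -103.80148972,  153.72677863]), np.float64(140.23050592340257))
[ 579.90720669 -109.89470451   87.        ]
[1, -0.001, 0.003, 0.03, np.float64(0.001)],[1, -0.001, 0.003, 0.03, np.float64(0.001)],[1, -0.001, 0.003, 0.03, np.float64(0.001)],[1, -0.001, 0.003, 0.03, np.float64(0.001)],[1, -0.001, 0.003, 0.03, np.float64(0.001)],[1, -0.001, 0.003, 0.03, np.float64(0.001)],[1, -0.001, 0.003, 0.03, np.float64(0.001)],[1, -0.001, 0.003, 0.03, np.float64(0.001)],
```

Emit:
{"api": "move_arm", "payload": {"rows": [[1, 0, 0, 0.02, 0], [1, 0, 0, 0.035, 0], [1, 0, 0, 0.04, 0], [1, 0, 0, 0.04, 0], [1, 0, 0, 0.035, 0], [1, 0, 0, 0.03, 0], [1, 0, 0, 0.02, 0], [1, 0, 0, 0.012, 0]]}}

```text
time: 2.82
eef_pos: [581.2, -93.0, 60.3]
eef_rot: [1.339, -2.84, -0.002]
force: [-0.6, 0.2, 1.5]
gripper_width: 85.4
grasp_force: 0.0
```

Emit:
{"api": "move_arm", "payload": {"rows": [[0.65, 0, 0, 0, 0], [0.65, 0, 0, 0, 0], [0.65, 0, 0, 0, 0], [0.65, 0, 0, 0, 0], [0.65, 0, 0, 0, 0], [0.65, 0, 0, 0, 0], [0.65, 0, 0, 0, 0], [0.65, 0, 0, 0, 0]]}}

```text
time: 3.48
eef_pos: [582.2, -94.1, 61.9]
eef_rot: [-1.338, 2.842, -0.0]
force: [-0.2, 0.8, -0.3]
gripper_width: 55.3
grasp_force: 0.0
```

Run:
```python
from h import *
s=r.state();p,a=pose();print(p,a,s['gripper_width'],s['force'].round(2),s['ft_torque'].round(3))
h=np.array([640.,-1]);W=[]
f0=236.6
for k in range(1,25):
    f=np.radians(f0-k*62/24); W.append((h[0]+114*np.cos(f),h[1]+114*np.sin(f),56,140-k*62/24,1))
plan(W,0.65)
```

```text
[582.22412313 -94.07244086  61.8656204 ] 140.4113283775652 55.260110302067005 [-0.2   0.83 -0.34] [0.036 0.01  0.002]
[0.65, 0.013, 0.019, 0.015, np.float64(0.067)],[0.65, 0.001, 0.013, -0.0, np.float64(0.057)],[0.65, 0.001, 0.013, -0.0, np.float64(0.057)],[0.65, 0.001, 0.013, -0.0, np.float64(0.057)],[0.65, 0.001, 0.013, -0.0, np.float64(0.057)],[0.65, 0.001, 0.013, -0.0, np.float64(0.057)],[0.65, 0.001, 0.013, -0.0, np.float64(0.057)],[0.65, 0.001, 0.013, -0.0, np.float64(0.057)],
[0.65, 0.001, 0.013, -0.0, np.float64(0.057)],[0.65, 0.001, 0.013, -0.0, np.float64(0.057)],[0.65, 0.001, 0.013, -0.0, np.float64(0.057)],[0.65, 0.001, 0.013, -0.0, np.float64(0.057)],[0.65, 0.001, 0.013, -0.0, np.float64(0.057)],[0.65, 0.001, 0.013, -0.0, np.float64(0.057)],[0.65, 0.001, 0.013, -0.0, np.float64(0.057)],[0.65, 0.001, 0.013, -0.0, np.float64(0.057)],
[0.65, 0.001, 0.013, -0.0, np.float64(0.057)],[0.65, 0.001, 0.013, -0.0, np.float64(0.057)],[0.65, 0.001, 0.013, -0.0, np.float64(0.057)],[0.65, 0.001, 0.013, -0.0, np.float64(0.057)],[0.65, 0.001, 0.013, -0.0, np.float64(0.057)],[0.65, 0.001, 0.013, -0.0, np.float64(0.057)],[0.65, 0.001, 0.013, -0.0, np.float64(0.057)],[0.65, 0.001, 0.013, -0.0, np.float64(0.057)],
```

Emit:
{"api": "move_arm", "payload": {"rows": [[0.65, 0.008, 0.01, 0.012, 0.057], [0.65, 0.004, 0.013, 0.002, 0.057], [0.65, 0.001, 0.013, 0, 0.057], [0.65, 0.001, 0.013, 0, 0.057], [0.65, 0.001, 0.013, 0, 0.057], [0.65, 0.001, 0.013, 0, 0.057], [0.65, 0.001, 0.013, 0, 0.057], [0.65, 0.001, 0.013, 0, 0.057]]}}

```text
time: 4.15
eef_pos: [551.0, -71.8, 56.2]
eef_rot: [-0.804, 3.036, -0.006]
force: [1.5, -5.3, -1.9]
gripper_width: 55.2
grasp_force: 2.7
```

Emit:
{"api": "move_arm", "payload": {"rows": [[0.65, 0.001, 0.013, 0, 0.057], [0.65, 0.001, 0.013, 0, 0.057], [0.65, 0.001, 0.013, 0, 0.057], [0.65, 0.001, 0.013, 0, 0.057], [0.65, 0.001, 0.013, 0, 0.057], [0.65, 0.001, 0.013, 0, 0.057], [0.65, 0.001, 0.01, 0, 0.057], [0.65, 0.001, 0.005, 0, 0.03]]}}

```text
time: 4.82
eef_pos: [532.5, -39.0, 56.1]
eef_rot: [0.283, -3.127, 0.005]
force: [-1.6, -6.1, 0.4]
gripper_width: 55.1
grasp_force: 2.9
```

Run:
```python
from h import *
im,d=r.snapshot('top'); cv2.imwrite('pics/t2.png',cv2.resize(im[170:350,240:480],None,fx=3,fy=3))
s=r.state();p,a=pose();print(p,a,s['gripper_width'],s['force'].round(2),s['ft_torque'].round(3))
d=p[:2]-[640,-1];print(np.hypot(*d),np.degrees(np.arctan2(d[1],d[0]))%360)
```

```text
[532.35834778 -38.64326637  56.02516698] 100.3678963784096 55.89149512670209 [-2.87 -5.56  1.79] [-1.247  0.446 -0.102]
114.03394580273847 199.275196956363
```

View pics/t2.png

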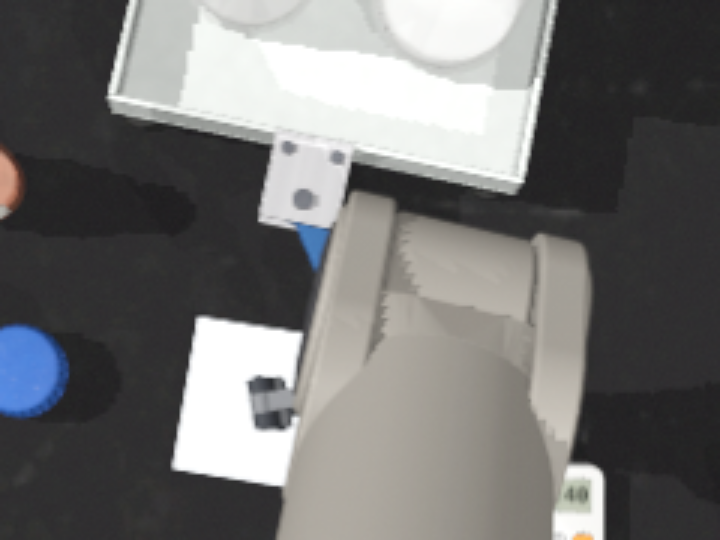

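The picture shows the bar following the push, pointing down-right from the cheeks, with the stand still in place. I'll carry on round the arc, more slowly near the stop.

Emit:
{"api": "move_arm", "payload": {"rows": [[0.65, 0.001, 0.012, 0, 0.05], [0.65, 0.001, 0.013, 0, 0.057], [0.65, 0.001, 0.013, 0, 0.057], [0.65, 0.001, 0.013, 0, 0.057], [0.65, 0.001, 0.013, 0, 0.057], [0.65, 0.001, 0.013, 0, 0.057], [0.65, 0.001, 0.01, 0, 0.045], [0.65, 0.001, 0.008, 0, 0.035]]}}

```text
time: 5.53
eef_pos: [526.0, -1.0, 55.5]
eef_rot: [-0.227, -3.128, 0.005]
force: [-5.3, -5.6, 2.9]
gripper_width: 56.0
grasp_force: 3.1
```

Emit:
{"api": "move_arm", "payload": {"rows": [[0.65, 0, 0.005, 0, 0.02], [0.65, 0, 0.005, 0, 0.02], [0.65, 0, 0.005, 0, 0.02], [0.65, 0, 0.004, 0, 0.02], [0.65, 0, 0.004, 0, 0.02], [0.65, 0, 0.003, 0, 0], [0.65, 0, 0, 0, 0], [0.65, 0, 0, 0, 0]]}}

```text
time: 6.2
eef_pos: [527.3, 9.6, 55.1]
eef_rot: [-0.347, -3.116, 0.005]
force: [-6.0, -4.1, 0.8]
gripper_width: 55.4
grasp_force: 2.7
```

Run:
```python
from h import *
s=r.state();p,a=pose();print(p,a,s['gripper_width'],s['force'].round(2),s['ft_torque'].round(3))
d=p[:2]-[640,-1];print(np.hypot(*d),np.degrees(np.arctan2(d[1],d[0]))%360)
```

```text
[527.26694326   9.56360378  55.12290477] 77.30589452343233 55.415095585917356 [-5.98 -4.06  0.83] [-0.953  1.03  -0.152]
113.22690408016456 174.6467546477909
```

Emit:
{"api": "move_arm", "payload": {"rows": [[0.65, 0, 0.004, 0, 0], [0.65, 0, 0.004, 0, 0], [0.65, 0, 0.004, 0, 0], [0.65, 0, 0.003, 0, 0], [0.65, 0, 0.003, 0, 0], [0.65, 0, 0, 0, 0], [0.65, 0, 0, 0, 0], [0.65, 0, 0, 0, 0]]}}

```text
time: 6.87
eef_pos: [528.7, 16.7, 54.9]
eef_rot: [-0.346, -3.115, 0.005]
force: [-5.3, -4.0, 0.1]
gripper_width: 55.6
grasp_force: 2.6
```

Run:
```python
from h import *
s=r.state();p,a=pose();print(p,a,s['gripper_width'],s['force'].round(2),s['ft_torque'].round(3))
d=p[:2]-[640,-1];print(np.hypot(*d),np.degrees(np.arctan2(d[1],d[0]))%360)
```

```text
[528.69056005  16.71021243  54.92692708] 77.30904314787071 55.614652952870436 [-5.31 -3.99  0.07] [-0.825  0.993 -0.022]
112.7095517080207 170.95956712657522
```

Emit:
{"api": "move_arm", "payload": {"rows": [[0.65, 0, 0.003, 0, 0], [0.65, 0, 0.003, 0, 0], [0.65, 0, 0.003, 0, 0], [0.65, 0, 0.003, 0, 0], [0.65, 0, 0, 0, 0], [0.65, 0, 0, 0, 0], [0.65, 0, 0, 0, 0], [0.65, 0, 0, 0, 0]]}}

```text
time: 7.53
eef_pos: [529.8, 21.6, 54.9]
eef_rot: [-0.346, -3.115, 0.005]
force: [-4.6, -3.7, 0.1]
gripper_width: 55.3
grasp_force: 2.5
```

Run:
```python
from h import *
s=r.state();p,a=pose();print(p,a,s['gripper_width'],s['force'].round(2),s['ft_torque'].round(3))
d=p[:2]-[640,-1];print(np.hypot(*d),np.degrees(np.arctan2(d[1],d[0]))%360)
```

```text
[529.84031723  21.55177759  54.91173672] 77.31936149856172 55.29315837847784 [-4.63 -3.66  0.15] [-0.848  0.899 -0.068]
112.44437905521023 168.43032667538566
```

Run:
```python
from h import *
im,d=r.snapshot('wrist'); cv2.imwrite('pics/w3.png',im)
```

```text
(no output)
```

View pics/w3.png

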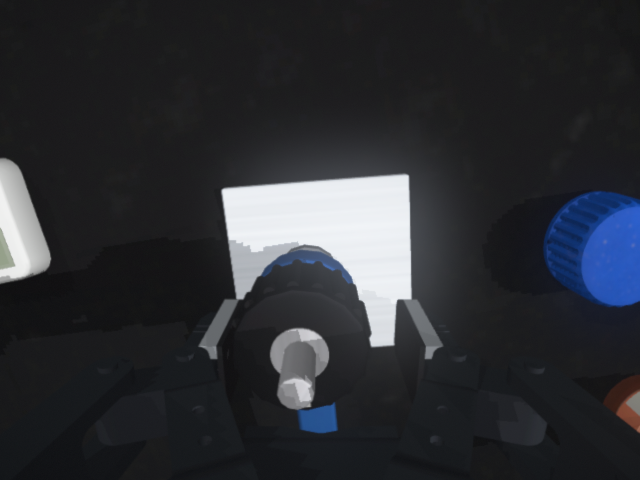

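The knob rests against the left (-y) finger with about 30 px of gap on the right, so it trails the TCP by about 6 mm. That means the arm is still around 3° short of the stop, so I'll push on.

Emit:
{"api": "move_arm", "payload": {"rows": [[0.65, 0, 0.003, 0, 0], [0.65, 0, 0.003, 0, 0], [0.65, 0, 0.003, 0, 0], [0.65, 0, 0.003, 0, 0], [0.65, 0, 0, 0, 0], [0.65, 0, 0, 0, 0], [0.65, 0, 0, 0, 0], [0.65, 0, 0, 0, 0]]}}

```text
time: 8.25
eef_pos: [531.1, 26.3, 54.9]
eef_rot: [-0.346, -3.116, 0.005]
force: [-5.3, -3.1, -0.7]
gripper_width: 55.3
grasp_force: 2.4
```

Emit:
{"api": "move_arm", "payload": {"rows": [[0.65, 0, 0.002, 0, 0], [0.65, 0, 0.002, 0, 0], [0.65, 0, 0.002, 0, 0], [0.65, 0, 0, 0, 0], [0.65, 0, 0, 0, 0], [0.65, 0, 0, 0, 0], [0.65, 0, 0, 0, 0], [0.65, 0, 0, 0, 0]]}}

```text
time: 8.92
eef_pos: [531.3, 28.2, 54.9]
eef_rot: [-0.347, -3.115, 0.005]
force: [-5.8, -4.4, 0.8]
gripper_width: 55.7
grasp_force: 2.8
```

Run:
```python
from h import *
s=r.state();p,a=pose();print(p,a,s['gripper_width'],s['force'].round(2),s['ft_torque'].round(3))
d=p[:2]-[640,-1];print(np.hypot(*d),np.degrees(np.arctan2(d[1],d[0]))%360)
```

```text
[531.29809626  28.18845865  54.93725678] 77.30367339782302 55.68898797481228 [-5.84 -4.45  0.81] [-0.945  0.982 -0.095]
112.55252105464209 164.9695771012139
```

Emit:
{"api": "move_arm", "payload": {"rows": [[0.65, 0, 0.002, 0, 0], [0.65, 0, 0.002, 0, 0], [0.65, 0, 0.002, 0, 0], [0.65, 0, 0.002, 0, 0], [0.65, 0, 0, 0, 0], [0.65, 0, 0, 0, 0], [0.65, 0, 0, 0, 0], [0.65, 0, 0, 0, 0]]}}

```text
time: 9.58
eef_pos: [531.3, 28.3, 54.9]
eef_rot: [-0.349, -3.114, 0.011]
force: [-5.7, -9.8, 1.5]
gripper_width: 55.3
grasp_force: 5.4
```

Run:
```python
from h import *
s=r.state();p,a=pose();print(p,a,s['gripper_width'],s['force'].round(2),s['ft_torque'].round(3))
d=p[:2]-[640,-1];print(np.hypot(*d),np.degrees(np.arctan2(d[1],d[0]))%360)
```

```text
[531.31375196  28.28564544  54.86482772] 77.21413618650385 55.33200165611532 [-5.65 -9.84  1.52] [-2.003  1.285 -0.064]
112.56264718324998 164.91973364171034
```

Position held while the force rose, so the arm is on its stop. Next I centre on the knob and close.

Emit:
{"api": "move_arm", "payload": {"rows": [[0.65, 0.002, -0.007, 0, 0], [0.65, 0.002, -0.007, 0, 0], [0.65, 0, -0.007, 0, 0], [0.65, 0, 0, 0, 0], [0.65, 0, 0, 0, 0], [0.3, 0, 0, 0, 0], [0.3, 0, 0, 0, 0], [0.3, 0, 0, 0, 0]]}}

```text
time: 10.25
eef_pos: [532.1, 21.6, 57.3]
eef_rot: [-0.346, -3.122, 0.008]
force: [-4.3, -9.4, 11.4]
gripper_width: 41.8
grasp_force: 59.4
```

Emit:
{"api": "move_arm", "payload": {"rows": [[0, 0, 0, 0, 0], [0, 0, 0, 0, 0], [0, 0, 0, 0, 0], [0, 0, 0, 0, 0], [0, 0, 0, 0, 0], [0, 0, 0, 0, 0], [0, 0, 0, 0, 0], [0, 0, 0, 0, 0]]}}

```text
time: 10.92
eef_pos: [532.1, 21.6, 57.3]
eef_rot: [-0.346, -3.122, 0.008]
force: [-3.6, -8.7, 9.0]
gripper_width: 41.3
grasp_force: 59.4
```

```bash
cat >> h.py <<'E'
def rep():
    s=r.state();p,a=pose();print(round(s['time'],2),p.round(2),'ydir',a.round(2),'w',round(s['gripper_width'],1),s['force'].round(2),s['ft_torque'].round(3),'q7',s['q'][6].round(3),'tau7',s['tau'][6].round(4),'gf',s['grasp_force'])
    d=p[:2]-[640,-1];print(np.hypot(*d),np.degrees(np.arctan2(d[1],d[0]))%360)
E
python3 -c "
from h import *
rep()"
```

```text
10.92 [532.11  21.55  57.28] ydir 77.35 w 41.3 [-3.56 -8.67  9.04] [-2.033  0.916  0.168] q7 1.503 tau7 -0.1672 gf 59.41325783729553
110.21778177386683 168.1915758808642
```

Emit:
{"api": "move_arm", "payload": {"rows": [[0, 0.002, -0.003, -0.002, 0], [0, 0.002, -0.003, -0.002, 0], [0, 0.001, -0.002, -0.002, 0], [0, 0, 0, 0, 0], [0, 0, 0, 0, 0], [0, 0, 0, 0, 0], [0, 0, 0, 0, 0], [0, 0, 0, 0, 0]]}}

```text
time: 11.58
eef_pos: [532.1, 21.5, 57.8]
eef_rot: [0.344, 3.117, -0.005]
force: [7.4, -5.6, -13.9]
gripper_width: 41.6
grasp_force: 63.4
```

```bash
python3 -c "
from h import *
rep()"
```

```text
11.58 [532.07  21.45  57.76] ydir 77.4 w 41.6 [  7.44  -5.56 -13.94] [-1.137 -1.544 -0.063] q7 1.504 tau7 0.0222 gf 63.40511441230774
110.24564241363302 168.24789269514366
```

Emit:
{"api": "move_arm", "payload": {"rows": [[0, -0.003, 0, 0.0036, 0], [0, 0, 0, 0, 0.04], [0, 0, 0, 0, 0.08], [0, 0, 0, 0, 0.1], [0, 0, 0, 0, 0.08], [0, 0, 0, 0, 0.03], [0, 0, 0, 0, 0], [0, 0, 0, 0, 0]]}}

```text
time: 12.25
eef_pos: [531.6, 20.2, 57.5]
eef_rot: [0.747, 3.049, -0.005]
force: [0.7, -6.9, 0.5]
gripper_width: 41.4
grasp_force: 65.1
```

```bash
python3 -c "
from h import *
rep()"
```

```text
12.25 [531.58  20.19  57.49] ydir 62.48 w 41.4 [ 0.7  -6.91  0.47] [-1.512  0.004 -0.127] q7 1.288 tau7 0.0869 gf 65.11093854904175
110.47626304688274 168.9395208686108
```

Emit:
{"api": "move_arm", "payload": {"rows": [[0, 0, 0, 0, 0.03], [0, 0, 0, 0, 0.03], [0, 0, 0, 0, 0.03], [0, 0, 0, 0, 0.02], [0, 0, 0, 0, 0], [0, 0, 0, 0, 0], [0, 0, 0, 0, 0], [0, 0, 0, 0, 0]]}}

```text
time: 12.92
eef_pos: [531.4, 19.9, 57.5]
eef_rot: [0.878, 3.014, -0.005]
force: [0.0, -7.4, 1.0]
gripper_width: 41.4
grasp_force: 65.1
```

```bash
python3 -c "
from h import *
rep()"
```

```text
12.92 [531.38  19.86  57.5 ] ydir 57.53 w 41.4 [ 0.   -7.41  0.96] [-1.621  0.052 -0.117] q7 1.215 tau7 0.0706 gf 65.12117385864258
110.60871436318689 169.12699476249577
```

Emit:
{"api": "move_arm", "payload": {"rows": [[0, 0, 0, 0, 0.05], [0, 0, 0, 0, 0.08], [0, 0, 0, 0, 0.08], [0, 0, 0, 0, 0.06], [0, 0, 0, 0, 0.03], [0, 0, 0, 0, 0], [0, 0, 0, 0, 0], [0, 0, 0, 0, 0]]}}

```text
time: 13.58
eef_pos: [530.6, 18.9, 57.5]
eef_rot: [1.227, 2.89, -0.007]
force: [-2.1, -8.1, 2.9]
gripper_width: 41.3
grasp_force: 65.3
```

```bash
python3 -c "
from h import *
rep()"
```

```text
13.58 [530.57  18.9   57.48] ydir 43.99 w 41.3 [-2.07 -8.08  2.89] [-1.944  0.463 -0.106] q7 1.018 tau7 0.0812 gf 65.34121870994568
111.2230002723663 169.69423102416647
```

Emit:
{"api": "move_arm", "payload": {"rows": [[0, 0, 0, 0, 0.03], [0, 0, 0, 0, 0.03], [0, 0, 0, 0, 0.03], [0, 0, 0, 0, 0.02], [0, 0, 0, 0, 0], [0, 0, 0, 0, 0], [0, 0, 0, 0, 0], [0, 0, 0, 0, 0]]}}

```text
time: 14.25
eef_pos: [530.2, 18.6, 57.5]
eef_rot: [1.351, 2.835, -0.008]
force: [-2.3, -9.9, 3.5]
gripper_width: 41.1
grasp_force: 65.4
```

```bash
python3 -c "
from h import *
rep()"
```

```text
14.25 [530.23  18.6   57.46] ydir 39.03 w 41.1 [-2.28 -9.92  3.49] [-2.008  0.578 -0.045] q7 0.947 tau7 0.0618 gf 65.3971266746521
111.51014269726255 169.87823590077545
```

Emit:
{"api": "move_arm", "payload": {"rows": [[0, 0, 0, 0, 0.03], [0, 0, 0, 0, 0.03], [0, 0, 0, 0, 0.03], [0, 0, 0, 0, 0.02], [0, 0, 0, 0, 0], [0, 0, 0, 0, 0], [0, 0, 0, 0, 0], [0, 0, 0, 0, 0]]}}

```text
time: 14.92
eef_pos: [529.9, 18.4, 57.5]
eef_rot: [1.472, 2.774, -0.009]
force: [-3.5, -8.9, 5.0]
gripper_width: 41.6
grasp_force: 65.5
```

```bash
python3 -c "
from h import *
rep()"
```

```text
14.92 [529.87  18.37  57.45] ydir 34.08 w 41.6 [-3.46 -8.93  5.03] [-2.08   0.726 -0.021] q7 0.876 tau7 0.0601 gf 65.48635482788086
111.8166849297437 170.02687145300774
```

The TCP has circled a point about 5 mm out along tool x, so the grasp is off-centre and side force pollutes the torque reading. I'll open, recentre on the knob axis at (527,22.7), and regrip.

Emit:
{"api": "move_arm", "payload": {"rows": [[0.75, 0, 0, 0, 0], [0.75, 0, 0, 0, 0], [0.75, 0, 0, 0, 0], [0.75, 0, 0, 0, 0], [0.75, 0, 0, 0, 0], [0.75, 0, 0, 0, 0], [0.75, 0, 0, 0, 0], [0.75, 0, 0, 0, 0]]}}

```text
time: 15.58
eef_pos: [530.9, 23.4, 57.1]
eef_rot: [-1.469, -2.777, -0.0]
force: [0.1, -0.5, -0.1]
gripper_width: 64.1
grasp_force: 0.0
```

```bash
python3 -c "
from h import *
rep(); p,a=pose(); plan([(527,22.7,59,a,1)],.75)"
```

```text
15.58 [530.94  23.42  57.06] ydir 34.23 w 64.1 [ 0.12 -0.54 -0.05] [ 0.029 -0.036  0.022] q7 0.876 tau7 -0.0 gf 0.0
111.75956576911989 167.38050809345563
[0.75, 0.004, -0.009, -0.005, np.float64(-0.0)],
```

Emit:
{"api": "move_arm", "payload": {"rows": [[0.75, 0.002, -0.005, -0.003, 0], [0.75, 0.002, -0.004, -0.002, 0], [0.75, 0, 0, 0, 0], [0.75, 0, 0, 0, 0], [0, 0, 0, 0, 0], [0, 0, 0, 0, 0], [0, 0, 0, 0, 0], [0, 0, 0, 0, 0]]}}

```text
time: 16.25
eef_pos: [527.0, 22.5, 59.4]
eef_rot: [-1.469, -2.776, -0.0]
force: [-1.0, -0.0, 5.1]
gripper_width: 41.2
grasp_force: 60.2
```

Emit:
{"api": "move_arm", "payload": {"rows": [[0, 0, 0, 0, 0], [0, 0, 0, 0, 0], [0, 0, 0, 0, 0], [0, 0, 0, 0, 0], [0, 0, 0, 0, 0], [0, 0, 0, 0, 0], [0, 0, 0, 0, 0], [0, 0, 0, 0, 0]]}}

```text
time: 16.92
eef_pos: [527.0, 22.5, 59.4]
eef_rot: [-1.47, -2.776, -0.0]
force: [-2.2, 0.6, 5.8]
gripper_width: 41.1
grasp_force: 60.2
```

```bash
python3 -c "
from h import *
rep()"
```

```text
16.92 [526.98  22.52  59.35] ydir 34.21 w 41.1 [-2.25  0.61  5.8 ] [0.015 0.411 0.029] q7 0.873 tau7 -0.0129 gf 60.20902454853058
115.439351747189 168.2438113351452
```

Well centred now: radius 115.4 mm, small forces. I'll screw on in small steps and watch the torque.

Emit:
{"api": "move_arm", "payload": {"rows": [[0, 0, 0, 0, 0.03], [0, 0, 0, 0, 0.03], [0, 0, 0, 0, 0.03], [0, 0, 0, 0, 0.02], [0, 0, 0, 0, 0], [0, 0, 0, 0, 0], [0, 0, 0, 0, 0], [0, 0, 0, 0, 0]]}}

```text
time: 17.58
eef_pos: [527.0, 22.5, 59.4]
eef_rot: [-1.589, -2.71, -0.001]
force: [-1.7, -0.6, 5.5]
gripper_width: 41.6
grasp_force: 60.0
```

```bash
python3 -c "
from h import *
rep()"
```

```text
17.58 [526.98  22.5   59.37] ydir 29.23 w 41.6 [-1.68 -0.6   5.49] [ 0.022  0.42  -0.085] q7 0.802 tau7 0.0975 gf 60.04387021064758
115.43680937063864 168.2548267937651
```

Emit:
{"api": "move_arm", "payload": {"rows": [[0, 0, 0, 0, 0.03], [0, 0, 0, 0, 0.03], [0, 0, 0, 0, 0.03], [0, 0, 0, 0, 0.02], [0, 0, 0, 0, 0], [0, 0, 0, 0, 0], [0, 0, 0, 0, 0], [0, 0, 0, 0, 0]]}}

```text
time: 18.25
eef_pos: [527.0, 22.5, 59.4]
eef_rot: [-1.704, -2.639, -0.001]
force: [-2.2, 0.2, 5.2]
gripper_width: 41.4
grasp_force: 60.0
```

```bash
python3 -c "
from h import *
rep()"
```

```text
18.25 [526.98  22.5   59.36] ydir 24.28 w 41.4 [-2.19  0.2   5.21] [ 0.009  0.42  -0.036] q7 0.731 tau7 0.0968 gf 60.04706382751465
115.43826930351338 168.25229816950076
```

Emit:
{"api": "move_arm", "payload": {"rows": [[0, 0, 0, 0, 0.03], [0, 0, 0, 0, 0.03], [0, 0, 0, 0, 0.03], [0, 0, 0, 0, 0.02], [0, 0, 0, 0, 0], [0, 0, 0, 0, 0], [0, 0, 0, 0, 0], [0, 0, 0, 0, 0]]}}

```text
time: 18.92
eef_pos: [527.0, 22.5, 59.4]
eef_rot: [-1.817, -2.563, -0.001]
force: [-1.9, -0.1, 6.2]
gripper_width: 41.3
grasp_force: 60.1
```

```bash
python3 -c "
from h import *
rep()"
```

```text
18.92 [527.    22.51  59.37] ydir 19.33 w 41.3 [-1.85 -0.09  6.2 ] [ 0.075  0.437 -0.064] q7 0.66 tau7 0.0969 gf 60.05386412143707
115.42179763494158 168.24706722325462
```

tau7 is clean, with a baseline of 0.097 N m. Continuing.

Emit:
{"api": "move_arm", "payload": {"rows": [[0, 0, 0, 0, 0.03], [0, 0, 0, 0, 0.03], [0, 0, 0, 0, 0.03], [0, 0, 0, 0, 0.02], [0, 0, 0, 0, 0], [0, 0, 0, 0, 0], [0, 0, 0, 0, 0], [0, 0, 0, 0, 0]]}}

```text
time: 19.58
eef_pos: [527.0, 22.5, 59.4]
eef_rot: [-1.926, -2.482, -0.0]
force: [-1.7, -0.3, 5.8]
gripper_width: 41.5
grasp_force: 60.1
```

```bash
python3 -c "
from h import *
rep()"
```

```text
19.58 [526.99  22.48  59.37] ydir 14.38 w 41.5 [-1.71 -0.27  5.8 ] [ 0.09   0.444 -0.076] q7 0.589 tau7 0.0969 gf 60.06183385848999
115.4207612467604 168.2600361916705
```

Emit:
{"api": "move_arm", "payload": {"rows": [[0, 0, 0, 0, 0.03], [0, 0, 0, 0, 0.03], [0, 0, 0, 0, 0.03], [0, 0, 0, 0, 0.02], [0, 0, 0, 0, 0], [0, 0, 0, 0, 0], [0, 0, 0, 0, 0], [0, 0, 0, 0, 0]]}}

```text
time: 20.25
eef_pos: [527.0, 22.5, 59.4]
eef_rot: [-2.031, -2.396, -0.0]
force: [-3.2, -0.8, 6.5]
gripper_width: 41.5
grasp_force: 60.1
```

```bash
python3 -c "
from h import *
rep()"
```

```text
20.25 [526.96  22.5   59.37] ydir 9.44 w 41.5 [-3.16 -0.82  6.51] [ 0.004  0.478 -0.116] q7 0.519 tau7 0.0969 gf 60.06955325603485
115.45987159274291 168.2538991471873
```

Emit:
{"api": "move_arm", "payload": {"rows": [[0, 0, 0, 0, 0.03], [0, 0, 0, 0, 0.03], [0, 0, 0, 0, 0.03], [0, 0, 0, 0, 0.02], [0, 0, 0, 0, 0], [0, 0, 0, 0, 0], [0, 0, 0, 0, 0], [0, 0, 0, 0, 0]]}}

```text
time: 20.92
eef_pos: [526.9, 22.5, 59.4]
eef_rot: [-2.132, -2.306, -0.0]
force: [-1.8, 0.9, 5.8]
gripper_width: 41.4
grasp_force: 60.1
```

```bash
python3 -c "
from h import *
rep()"
```

```text
20.92 [526.94  22.52  59.37] ydir 4.49 w 41.4 [-1.83  0.93  5.84] [ 0.053  0.518 -0.106] q7 0.449 tau7 0.097 gf 60.07596015930176
115.47663589747515 168.2481302873999
```

Emit:
{"api": "move_arm", "payload": {"rows": [[0, 0, 0, 0, 0.03], [0, 0, 0, 0, 0.03], [0, 0, 0, 0, 0.03], [0, 0, 0, 0, 0.02], [0, 0, 0, 0, 0], [0, 0, 0, 0, 0], [0, 0, 0, 0, 0], [0, 0, 0, 0, 0]]}}

```text
time: 21.58
eef_pos: [526.9, 22.5, 59.4]
eef_rot: [-2.23, -2.212, -0.0]
force: [-2.0, 0.1, 6.4]
gripper_width: 41.7
grasp_force: 60.1
```

```bash
python3 -c "
from h import *
rep()"
```

```text
21.58 [526.93  22.51  59.37] ydir -0.46 w 41.7 [-1.98  0.1   6.37] [ 0.046  0.426 -0.122] q7 0.379 tau7 0.0971 gf 60.08460760116577
115.48352842116661 168.25455445220217
```

Emit:
{"api": "move_arm", "payload": {"rows": [[0, 0, 0, 0, 0.03], [0, 0, 0, 0, 0.03], [0, 0, 0, 0, 0.03], [0, 0, 0, 0, 0.02], [0, 0, 0, 0, 0], [0, 0, 0, 0, 0], [0, 0, 0, 0, 0], [0, 0, 0, 0, 0]]}}

```text
time: 22.25
eef_pos: [526.9, 22.4, 59.4]
eef_rot: [-2.323, -2.114, -0.0]
force: [-2.5, 0.2, 6.3]
gripper_width: 41.7
grasp_force: 60.1
```

```bash
python3 -c "
from h import *
rep()"
```

```text
22.25 [526.94  22.45  59.38] ydir -5.41 w 41.7 [-2.49  0.23  6.33] [ 0.045  0.508 -0.135] q7 0.309 tau7 0.095 gf 60.095239877700806
115.46500588019077 168.28227059983075
```

Emit:
{"api": "move_arm", "payload": {"rows": [[0, 0, 0, 0, 0.03], [0, 0, 0, 0, 0.03], [0, 0, 0, 0, 0.03], [0, 0, 0, 0, 0.02], [0, 0, 0, 0, 0], [0, 0, 0, 0, 0], [0, 0, 0, 0, 0], [0, 0, 0, 0, 0]]}}

```text
time: 22.92
eef_pos: [527.0, 22.5, 59.4]
eef_rot: [-2.412, -2.011, -0.0]
force: [-2.8, -0.7, 6.8]
gripper_width: 41.4
grasp_force: 60.1
```

```bash
python3 -c "
from h import *
rep()"
```

```text
22.92 [526.95  22.51  59.4 ] ydir -10.36 w 41.4 [-2.85 -0.66  6.79] [ 0.04   0.501 -0.1  ] q7 0.24 tau7 0.0792 gf 60.12438654899597
115.46536768726953 168.25268069805517
```

Emit:
{"api": "move_arm", "payload": {"rows": [[0, 0, 0, 0, 0.02], [0, 0, 0, 0, 0.02], [0, 0, 0, 0, 0.015], [0, 0, 0, 0, 0], [0, 0, 0, 0, 0], [0, 0, 0, 0, 0], [0, 0, 0, 0, 0], [0, 0, 0, 0, 0]]}}

```text
time: 23.58
eef_pos: [526.9, 22.5, 59.4]
eef_rot: [-2.455, -1.959, -0.0]
force: [-2.6, -0.8, 6.4]
gripper_width: 41.7
grasp_force: 60.1
```

```bash
python3 -c "
from h import *
rep();s=r.state();print(s['tau'].round(3),s['dq'].round(4))"
```

```text
23.58 [526.92  22.49  59.41] ydir -12.82 w 41.7 [-2.64 -0.75  6.45] [ 0.029  0.501 -0.033] q7 0.205 tau7 0.0296 gf 60.12219429016113
115.49747744944136 168.2646243854942
[ 1.5700e-01 -3.3540e+01  1.0419e+01 -1.6545e+01 -1.5500e-01 -7.3500e-01
  3.0000e-02] [ 0.0015  0.0008  0.     -0.0007 -0.0013  0.0015 -0.0011]
```

The sign now makes sense. At rest the tool springs back and the knob holds it, so foot load lowers tau7. It was flat at 0.097 until ydir -0.5°, then 0.095 and 0.079, which puts the touch near -5.5° and the force now at about 6 N (10 N at the very most). I'll take one more small step like the last one.

Emit:
{"api": "move_arm", "payload": {"rows": [[0, 0, 0, 0, 0.02], [0, 0, 0, 0, 0.02], [0, 0, 0, 0, 0.015], [0, 0, 0, 0, 0], [0, 0, 0, 0, 0], [0, 0, 0, 0, 0], [0, 0, 0, 0, 0], [0, 0, 0, 0, 0]]}}

```text
time: 24.25
eef_pos: [527.0, 22.5, 59.4]
eef_rot: [-2.497, -1.906, -0.0]
force: [-2.2, 0.2, 6.4]
gripper_width: 41.3
grasp_force: 60.1
```

```bash
python3 -c "
from h import *
rep()"
```

```text
24.25 [526.97  22.5   59.44] ydir -15.3 w 41.3 [-2.17  0.23  6.43] [ 0.052  0.509 -0.087] q7 0.17 tau7 0.0216 gf 60.13730227947235
115.44219139983406 168.25572824667157
```

The slope (about 0.009 N m for 2.5°) matches loaded rubber, so the foot bears with roughly 8 N. Releasing and withdrawing upward.

Emit:
{"api": "move_arm", "payload": {"rows": [[0.8, 0, 0, 0, 0], [0.8, 0, 0, 0, 0], [0.8, 0, 0, 0, 0], [0.8, 0, 0, 0, 0], [0.8, 0, 0, 0, 0], [0.8, 0, 0, 0, 0], [0.8, 0, 0, 0, 0], [0.8, 0, 0, 0, 0]]}}

```text
time: 24.92
eef_pos: [527.1, 22.5, 59.1]
eef_rot: [2.497, 1.906, 0.0]
force: [0.4, 0.1, -0.5]
gripper_width: 68.3
grasp_force: 0.0
```

Emit:
{"api": "move_arm", "payload": {"rows": [[0.8, 0, 0, -0.02, 0], [0.8, 0, 0, -0.04, 0], [0.8, 0, 0, -0.05, 0], [0.8, 0, 0, -0.06, 0], [0.8, 0, 0, -0.06, 0], [0.8, 0, 0, -0.05, 0], [0.8, 0, 0, -0.03, 0], [0.8, 0, 0, 0, 0]]}}

```text
time: 25.58
eef_pos: [528.8, 22.3, 185.7]
eef_rot: [2.496, 1.905, 0.007]
force: [0.6, -0.0, -0.7]
gripper_width: 68.3
grasp_force: 0.0
```

```bash
python3 -c "
from h import *
rep()
im,d=r.snapshot('wrist'); cv2.imwrite('pics/w4.png',im)"
```

```text
25.58 [528.82  22.31 185.7 ] ydir -15.28 w 68.3 [ 0.61 -0.03 -0.67] [ 0.027 -0.028 -0.015] q7 0.024 tau7 -0.1017 gf 0.0
113.59620024753703 168.15796955462196
```

View pics/w4.png

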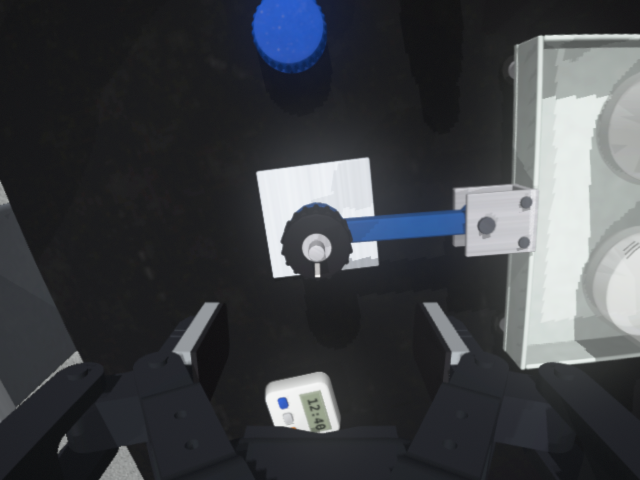

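The arm stands straight out with the knob at (316,242) over the plate. The stand, timer and cap look undisturbed and the gripper is clear, so I'll hand it in.

```bash
python3 -c "
from h import *
print(r.close_job())"
```

```text
the job is handed in; nothing more can be done
None
```

The job is handed in: the stabiliser arm is on its stop, the foot bears on the plate with an estimated 8 N (judged from knob torque, not measured directly), and the gripper is clear of everything; the stand, cap and timer look undisturbed, though the reagent bottle was out of the last picture and the hand-in gave no verdict.

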